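# Fold back a control station's cover and switch it to off

## Robot

A 6-joint arm with a two-finger parallel gripper is mounted at the origin on a cart in front of the work surface, level with it; the furniture and walls round the work are solid. World frame = base frame: x ahead of the robot, y to its left, z up, the work surface at z = 0. Lengths are in m, angles in degrees, forces in N, time in s.
With the tool pointing down it reaches from about 0.25 to 0.725 m from the base axis. Payload 9.7 kg.
Tool frame: the origin (TCP) lies between the finger pads; the fingertips stand 19 mm ahead of it and the grasp point (between the pads) is the TCP; z points along the fingers, y is the line along which they close (so a half turn about z gives the same grasp; the last joint's range is limited). The gripper opens to 85 mm and grips with 20 to 120 N. Pads are 22 mm wide; open, the fingers measure 114 mm over their backs; the gripper's body (76 mm by 85 mm) begins 54 mm behind the grasp point. The pads swing forward as they close: fully open they stand 13 mm farther back than shut.
Start: joints at [-63.541, 4.979, 10.078, 95.1, 0, 90], TCP at [0.245, -0.492, 0.25] pointing down, gripper open.
Joint ranges: [-179.16, 179.16], [-48.56, 103.87], [-65.8, 70.77], [-126.05, 130.52], [-82.76, 87.17], [-180, 180]. Speed limits (degrees/s): [127.2, 127.2, 147.25, 180, 180, 180].

## Interface

Orientations are given as [roll, pitch, yaw] about the fixed x, y, z axes, in that order (R = Rz(yaw) Ry(pitch) Rx(roll)).
In Python, from workcell import telemetry, camera, calibration, workorder gives the robot as it stands.
- The arm moves only by the tool play_rows, never from a script. Its argument "increments" is a list of rows, each a list of 3 entries, a list of its own where there are three numbers: the shift along the tool's x, y, z in mm, then the turn, a rotation vector about the tool's x, y, z in degrees, then the closure, from 0 (fully open) to 1 (shut). In form: [[[x, y, z], [ax, ay, az], jaw], ...]. A call has 1 to 20 rows; each row is the pose to reach, as a shift and turn from the pose commanded when the call began, along the tool's axes at that moment; what a row does not reach only later rows make up. A row lasts 1/10 s, in which the tool goes at most 50 mm and 8.59 degrees, less where a joint would pass 70% of its speed; a pose out of reach is approached as far as the arm can. A call with a gripper value outside its range is refused whole. The fingers move at their own pace and stop on an object; "grip_force" is the grip in N (left out, the last holds). Time passes only in rows, so rows that repeat a pose let the fingers close. It gives the time, the measured TCP pose, the force, the opening and the grip force at its end, in the units of the state.
- telemetry.get_obs(): the state, without advancing time (a new reading comes with each control period).
- camera(name): name is "side" or "top" or "wrist"; returns (picture, depth): 420x560x3 uint8, red, green, blue; 420x560 float32, m along the optical axis (not along the pixel's ray), 0 where there is no reading.
- calibration(name): a dict with "vertical_fov" (degrees; the focal length in pixels is half the picture's height over the tangent of half this angle, whatever the lens; pixels are square), "cx", "cy" (the principal point, pixels), "rvec" (rotation vector, rad) and "tvec" (3), from world to camera coordinates, as OpenCV has them; the wrist camera has in their place "hand_eye" (4x4, takes a point from camera to tool coordinates, whose origin is the TCP and whose axes are the flange's). Camera axes: x right, y down, z forward; pixel columns grow to the right and rows downward; lengths in m; the calibration is good to about 2 mm. A picture is of the moment at which its call begins: read the wrist's pose just before it. calibration takes no time and is no camera call.
- workorder.job_done(): hands the job in; it is judged then, once.
The state is a dict: "time": time; "q": joint angles; "qd": joint speeds; "joint_efforts": joint torques, N m; "ee_pos": TCP position; "tcp_rot": TCP orientation; "wrist_force": force on the tool from outside, world axes, zero at the start; "torque": the same for the moment, N m; "opening": finger opening in m; "grasp_force": force on a finger pad.
Only numpy, scipy, OpenCV 4.12 (cv2) and the standard library are available. Lean on these libraries where they do the work, as an engineer would, in place of code of your own. Each camera call takes 0.05 s, during which the arm holds its last target. There are 200 camera calls.

## Task

The pipe-turning drive was left switched to forward. Push the control station's two-leaf cover fully open, until its leaves are folded flat against each other standing at the back, then move the three-position lever to its centre (off) detent without letting it go over to the reverse side. Leave the cover folded, and do not shift the sanding block, the jar and the hex key set near the station.

Things in the scene. Friction and masses are not known exactly. Their poses are not given: they have to be found in the camera images.
- station: grey control station fixed to the bench between two pipe stands, 164 (x) x 218 (y) x 97 mm high without its cover; origin at the centre of its underside, +x to its back (away from the robot, turned by up to 0.6 rad), +y to its left, z up. A low base carries a cheek left and right and a back wall (at x = 70 to 78 mm, 92 mm high); its front is open.
- face (a point): point on top of the station's face plate, at station x = -12, y = 0, z = 37 mm, where the lever comes out. Round it is free room up to the cheeks' inner faces (y = -95 and +95 mm, tops 97 mm high).
- cover_hinge (a point): middle of the hinge pin (along the station's y) of the cover's rear leaf, at station x = 64, y = 0, z = 98 mm. The cover is two aluminium leaves, each 60 (along x) x 200 (along y) x 5 mm, hinged to each other at a ridge; the front leaf's free edge slides level along the cheek tops, so the leaves form a tent of equal slopes.
- cover (a joint): slope in rad of the cover's leaves. 0 = flat, over the lever; larger = ridge higher, free edge farther back (at station x = 64 - 120 cos(angle) mm); stop at 1.55 = leaves upright, flat against each other at the back, ridge 158 mm high. Starts at about 0.2 to 0.7. It stays where it is left; moving it takes about 2 to 8 N on the bar, towards the back.
- bar (a point): middle of the round push bar (18 mm diameter, 204 mm long, along the station's y) on top of the front leaf's free edge. Its axis is 98 + 9 cos(cover angle) mm above the bench, at station x = 64 - 120 cos(angle) - 9 sin(angle) mm. Pushed level towards the station's +x, it folds the cover.
- lever (a joint): angle in rad of the lever, pivoted about the station's x direction at station x = -12, y = 0, z = 34 mm. Positive leans to the station's left (+y): forward, stop at +0.46, starts at 0.38 to 0.44. Negative = reverse, stop at -0.46. 0 = upright, off: a sprung detent draws it to within about 0.04 of 0 from anywhere between ridges at +0.13 and -0.13; crossing a ridge takes 5 to 12 N at the top.
- lever_top (a point): top of the lever's black grip, on its axis, 50 mm from its pivot (84 mm above the bench when upright). The grip is 21 mm across at its widest and fills the top 32 mm of the lever; below it is a 10 mm steel rod.
- sanding: cork sanding block, 102 x 72 x 28 mm, lying loose to the left behind the station, below the left pipe's far end; origin at the centre of its underside
- jar: squat white jar with a black screw cap, 66 mm diameter, 63 mm high, standing loose behind the station, to the left; origin at the centre of its underside
- keys: folding hex key set with yellow scales, 116 x 32 x 30 mm, lying loose behind the station, to the right; origin at the centre of its underside
- pipe_right (a point): fixed obstacle: point on the axis of the black pipe (40 mm diameter, level) on the middle pipe stand, right of the station. From here the pipe and its end valve run 0.25 m towards +x (0.043 m to +y) and 0.20 m back towards the robot (0.035 m to -y); top at 353 mm, valve lever 360 mm; two legs under it. The arm starts on its other side.
- pipe_left (a point): fixed obstacle: point on the axis of the black pipe (40 mm diameter, level) on the left pipe stand, left of the station. From here the pipe and its end valve run 0.12 m towards +x (0.05 m to +y) and 0.31 m back towards the robot (0.125 m to -y); top at 338 mm; two legs under it.

How it is judged:
By the outcome, as a careful person would: the job done as asked, in the order asked, and still so for the second after the job is handed in, with the robot touching nothing.
It also fails if it takes over 51 s, if anything falls off the work surface, if the arm or the gripper's body presses on something with over 40 N, if the wrist force passes 120 N, or if a joint passes its speed limit or range.

## Working session

There is one attempt and no reset: what is moved stays moved. The work goes in short steps, Python scripts to look and compute and a tool call to move; the robot and the scene stay as the last step left them, time stands still between calls to the robot, and variables do not carry over. Pictures are saved under pics/ and viewed, at most 10 in all, crops included, and the job is handed in when it is done.

Besides the shell and the picture viewer there is one more tool, called as name(argument=value, ...) on one line, values as JSON. play_rows: Moves the arm, as the interface text tells. Its arguments: {"type":"object","properties":{"increments":{"type":"array"},"grip_force":{"type":"number"}},"required":["increments"]}

```bash
mkdir -p pics
python3 - <<'E'
from workcell import telemetry, camera, calibration
import numpy as np, cv2
print(telemetry.get_obs())
for n in("top","side"):
    c=calibration(n); print(n,c)
    p,d=camera(n); np.savez(f"{n}0.npz",p=p,d=d); cv2.imwrite(f"pics/{n}0.png",p[:,:,::-1])
    print((d>0).mean())
print(calibration("wrist"))
E
```

```text
{'time': 0.0, 'q': array([-6.35411620e+01,  5.00963953e+00,  1.00347532e+01,  9.50990929e+01,
       -7.67732848e-06,  9.00014740e+01]), 'qd': array([-0.09533726, -0.0206181 , -0.06102533,  0.01119055,  0.04825495,
        0.02556918]), 'joint_efforts': array([-4.16048329e-05, -5.20384669e+01,  4.64803791e+01,  1.63753977e-02,
       -8.20728906e-05, -4.88488482e-06]), 'ee_pos': array([ 0.24496536, -0.49220981,  0.24959974]), 'tcp_rot': array([-1.79926021e+02,  9.58046469e-06,  2.64573640e+01]), 'wrist_force': array([-0.39290775,  0.39492771,  0.02232863]), 'torque': array([ 0.00778501,  0.04131736, -0.00773123]), 'grasp_force': 0.0, 'opening': 0.08563253350042205}
top {'vertical_fov': 46.60384297529258, 'cx': 278.493614818833, 'cy': 214.21713055188968, 'rvec': array([ 2.1283864 , -2.10990112,  0.17857961]), 'tvec': array([0.19158761, 0.5657382 , 1.20323009])}
0.9959438775510204
side {'vertical_fov': 57.29143808701958, 'cx': 280.48708716328946, 'cy': 208.5784110841838, 'rvec': array([ 2.20437926, -1.50260745,  0.41139607]), 'tvec': array([-0.00881837,  0.59055412,  0.76473488])}
0.9958673469387755
{'vertical_fov': 62.44316618181955, 'cx': 279.08395762706704, 'cy': 215.46281557915967, 'hand_eye': array([[ 1.67390778e-03, -9.65861707e-01, -2.59052814e-01,
         6.49748755e-02],
       [ 9.99998098e-01,  1.87600874e-03, -5.32943096e-04,
         1.00899327e-03],
       [ 1.00073467e-03, -2.59051429e-01,  9.65863011e-01,
        -1.23179783e-01],
       [ 0.00000000e+00,  0.00000000e+00,  0.00000000e+00,
         1.00000000e+00]])}
```

View pics/top0.png

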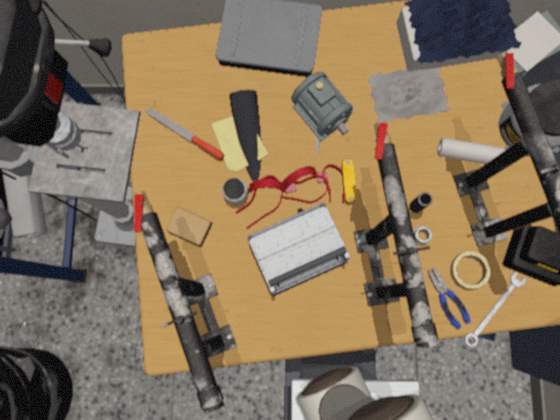

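View pics/side0.png

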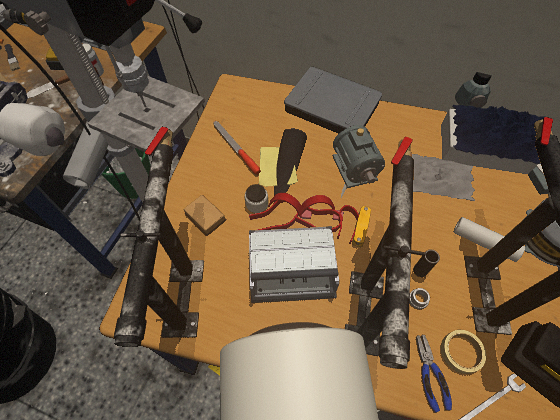

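The top view shows the station with its white tent cover at about (298,250), with the bar along its front edge near (305,275). The pipes run on either side, through (180,300) and (405,250). The jar is at (234,191), the cork block at (190,227) and the hex keys at (349,180).

```bash
cat > h.py <<'E'
import numpy as np, cv2
from workcell import telemetry, camera, calibration
from scipy.spatial.transform import Rotation as R
def cam(n,obs=None):
    c=calibration(n); f=210/np.tan(np.radians(c["vertical_fov"])/2)
    if n=="wrist":
        T=np.eye(4);T[:3,:3]=R.from_euler("xyz",obs["tcp_rot"],degrees=True).as_matrix();T[:3,3]=obs["ee_pos"]
        M=T@np.array(c["hand_eye"])
        return f,c["cx"],c["cy"],M[:3,:3],M[:3,3]
    Rm=cv2.Rodrigues(np.array(c["rvec"]))[0]
    return f,c["cx"],c["cy"],Rm.T,-Rm.T@np.array(c["tvec"])
def world(n,d,obs=None):
    f,cx,cy,Rw,t=cam(n,obs); v,u=np.mgrid[:420,:560]
    P=np.stack([(u-cx)/f*d,(v-cy)/f*d,d],-1)@Rw.T+t
    P[d<=0]=np.nan
    return P
E
python3 - <<'E'
from h import *
for n in("top","side"):
    z=np.load(n+"0.npz"); P=world(n,z["d"]); p=z["p"].astype(int)
    X,Y,Z=P[...,0],P[...,1],P[...,2]
    print(n,"table z",np.nanmedian(Z[(abs(Z)<.02)]))
    u,v=(298,250) if n=="top" else (293,262)
    vv,uu=np.mgrid[:420,:560]
    m=(abs(uu-u)<70)&(abs(vv-v)<60)&(Z>.08)&(Z<.2)
    m=cv2.morphologyEx(m.astype(np.uint8),cv2.MORPH_OPEN,np.ones((3,3)))
    nn,lab=cv2.connectedComponents(m); m=lab==lab[v,u]
    Q=P[m]; print(m.sum(), Q.min(0),Q.max(0))
    r=cv2.minAreaRect((Q[:,:2]*1000).astype(np.float32)); print("rect mm",r)
    # planes by z-profile along station x
    for a in (r[2],r[2]-90):
        print(a)
    yaw=np.radians(r[2] if r[1][0]<r[1][1] else r[2]-90)
    ex=np.array([np.cos(yaw),np.sin(yaw)]); ey=np.array([-ex[1],ex[0]])
    c=np.array(r[0])/1000; s=(Q[:,:2]-c)@ex; t=(Q[:,:2]-c)@ey
    for b in np.arange(-.1,.1,.008):
        k=(s>=b)&(s<b+.008)&(abs(t)<.08)
        if k.sum()>3: print("%.3f n=%d z=%.4f t %.3f %.3f"%(b+.004,k.sum(),np.median(Q[k,2]),t[(s>=b)&(s<b+.008)].min(),t[(s>=b)&(s<b+.008)].max()))
    # pipes
    for uv in ([(150,220),(180,300),(210,395),(390,150),(405,240),(425,335)] if n=="top" else []):
        print(uv,P[uv[1],uv[0]])
    for nme,(u,v) in (dict(jar=(234,188),sand=(190,227),keys=(349,180)) if n=="top" else dict(jar=(256,194),sand=(205,214),keys=(363,225))).items(): print(nme,P[v,u])
E
```

```text
top table z 0.00021024931038426953
4770 [0.37191995 0.02197123 0.08063471] [0.5870073  0.27065686 0.12765116]
rect mm ((475.9875183105469, 147.56298828125), (153.48733520507812, 210.21719360351562), 24.62752914428711)
24.62752914428711
-65.37247085571289
-0.064 n=68 z=0.1105 t -0.104 0.104
-0.056 n=224 z=0.1142 t -0.101 0.105
-0.048 n=206 z=0.1127 t -0.105 0.105
-0.040 n=228 z=0.1072 t -0.105 0.105
-0.032 n=221 z=0.1106 t -0.104 0.105
-0.024 n=226 z=0.1132 t -0.104 0.104
-0.016 n=221 z=0.1160 t -0.104 0.105
-0.008 n=226 z=0.1186 t -0.104 0.105
0.000 n=222 z=0.1203 t -0.104 0.104
0.008 n=222 z=0.1211 t -0.104 0.105
0.016 n=206 z=0.1193 t -0.104 0.105
0.024 n=209 z=0.1176 t -0.105 0.104
0.032 n=209 z=0.1150 t -0.104 0.105
0.040 n=201 z=0.1118 t -0.104 0.104
0.048 n=205 z=0.1093 t -0.104 0.105
0.056 n=196 z=0.1061 t -0.104 0.105
0.064 n=163 z=0.1023 t -0.104 0.104
0.072 n=192 z=0.0911 t -0.103 0.103
0.080 n=14 z=0.0898 t -0.099 0.098
(150, 220) [0.49797556 0.44728536 0.33743446]
(180, 300) [0.34210547 0.38067613 0.33518627]
(210, 395) [0.16932051 0.31557022 0.34107348]
(390, 150) [ 0.64
[... 611 characters left out ...]
04
-0.040 n=212 z=0.1078 t -0.105 0.103
-0.032 n=249 z=0.1106 t -0.103 0.103
-0.024 n=243 z=0.1139 t -0.104 0.103
-0.016 n=238 z=0.1163 t -0.103 0.103
-0.008 n=237 z=0.1191 t -0.104 0.105
0.000 n=231 z=0.1211 t -0.105 0.105
0.008 n=193 z=0.1218 t -0.098 0.105
0.016 n=180 z=0.1205 t -0.105 0.105
0.024 n=171 z=0.1186 t -0.099 0.105
0.032 n=162 z=0.1159 t -0.105 0.105
0.040 n=152 z=0.1132 t -0.105 0.105
0.048 n=156 z=0.1103 t -0.104 0.104
0.056 n=136 z=0.1069 t -0.105 0.104
0.064 n=125 z=0.1035 t -0.103 0.104
0.072 n=81 z=0.0930 t -0.104 0.104
0.080 n=21 z=0.0909 t -0.064 0.091
jar [0.62712875 0.31001837 0.06240628]
sand [0.53251774 0.42589618 0.03061108]
keys [0.66010391 0.00684827 0.02964159]
```

Run:
```python
from h import *
for n in("top","side"):
    P=world(n,np.load(n+"0.npz")["d"]); X,Y,Z=P[...,0],P[...,1],P[...,2]
    for y in np.arange(-.55,.3,.05):
        m=(X>.15)&(X<.5)&(Y>y)&(Y<y+.05)&(Z<.9)
        if m.sum(): i=np.nanargmax(np.where(m,Z,-1)); print(n,round(y,2),P.reshape(-1,3)[i].round(3),end=" ; ")
    print()
```

```text
top -0.55 [ 0.404 -0.501  0.06 ] ; top -0.5 [ 0.469 -0.479  0.108] ; top -0.45 [ 0.468 -0.436  0.108] ; top -0.4 [ 0.492 -0.352  0.349] ; top -0.35 [ 0.499 -0.348  0.356] ; top -0.3 [ 0.386 -0.288  0.033] ; top -0.25 [ 0.381 -0.221  0.02 ] ; top -0.2 [ 0.498 -0.182  0.033] ; top -0.15 [ 0.277 -0.103  0.353] ; top -0.1 [ 0.44  -0.063  0.376] ; top -0.05 [ 0.195 -0.     0.625] ; top 0.0 [0.196 0.029 0.64 ] ; top 0.05 [0.193 0.05  0.626] ; top 0.1 [0.157 0.107 0.235] ; top 0.15 [0.485 0.158 0.127] ; top 0.2 [0.447 0.212 0.127] ; top 0.25 [0.158 0.299 0.336] ; 
side -0.55 [ 0.397 -0.501  0.032] ; side -0.5 [ 0.488 -0.454  0.105] ; side -0.45 [ 0.492 -0.426  0.106] ; side -0.4 [ 0.451 -0.399  0.058] ; side -0.35 [ 0.468 -0.318  0.03 ] ; side -0.3 [ 0.398 -0.275  0.03 ] ; side -0.25 [ 0.315 -0.24   0.017] ; side -0.2 [ 0.499 -0.178  0.03 ] ; side -0.15 [ 0.282 -0.101  0.354] ; side -0.1 [ 0.436 -0.066  0.375] ; side -0.05 [ 0.151 -0.     0.64 ] ; side 0.0 [0.173 0.04  0.648] ; side 0.05 [0.177 0.055 0.648] ; side 0.1 [0.161 0.1   0.617] ; side 0.15 [0.455 0.196 0.126] ; side 0.2 [0.459 0.2   0.126] ; side 0.25 [0.16  0.299 0.335] ;
```

play_rows(increments=[[[0,0,-190],[0,0,0],1],[[0,0,-190],[0,0,0],1],[[0,0,-190],[0,0,0],1],[[0,0,-190],[0,0,0],1],[[0,0,-190],[0,0,0],1],[[0,0,-190],[0,0,0],1]])

```text
time: 0.7
ee_pos: [0.2454, -0.493, 0.4405]
tcp_rot: [179.9, 0.0, 26.5]
wrist_force: [0.5, 0.4, -0.5]
opening: -0.0
grasp_force: 0.0
```

play_rows(increments=[[[374,-533,0],[0,0,2],1],[[374,-533,0],[0,0,2],1],[[374,-533,0],[0,0,2],1],[[374,-533,0],[0,0,2],1],[[374,-533,0],[0,0,2],1],[[374,-533,0],[0,0,2],1],[[374,-533,0],[0,0,2],1],[[374,-533,0],[0,0,2],1],[[374,-533,0],[0,0,2],1],[[374,-533,0],[0,0,2],1],[[374,-533,0],[0,0,2],1],[[374,-533,0],[0,0,2],1],[[374,-533,0],[0,0,2],1],[[374,-533,0],[0,0,2],1],[[374,-533,0],[0,0,2],1],[[374,-533,0],[0,0,2],1]])

```text
time: 2.3
ee_pos: [0.3421, 0.1507, 0.4394]
tcp_rot: [180.0, 0.1, 24.4]
wrist_force: [0.2, -0.2, 0.0]
opening: 0.0003
grasp_force: 0.0
```

Run:
```python
from h import *
o=telemetry.get_obs(); print(o["ee_pos"],o["tcp_rot"],o["q"])
p,d=camera("wrist"); cv2.imwrite("pics/w1.png",p[:,:,::-1]); P=world("wrist",d,o)
Z=P[...,2]; m=((Z>.08)&(Z<.2)).astype(np.uint8)
m=cv2.morphologyEx(m,cv2.MORPH_OPEN,np.ones((3,3)))
n,l,s,c=cv2.connectedComponentsWithStats(m); k=1+np.argmax(s[1:,4]); Q=P[l==k]
print(Q.min(0),Q.max(0),cv2.minAreaRect((Q[:,:2]*1000).astype(np.float32)))
```

```text
[0.34208645 0.15074538 0.43938458] [1.79989766e+02 1.04363462e-01 2.44290066e+01] [ 2.37894983e+01 -9.15787590e+00  1.87775196e+01  1.18039638e+02
 -1.13977117e-02  1.79360493e+02]
[0.36364957 0.02037975 0.08053085] [0.5890112  0.2718846  0.12388102] ((477.43280029296875, 146.16139221191406), (154.91732788085938, 210.42474365234375), 24.77322769165039)
```

play_rows(increments=[[[0,0,0],[0,0,-8.5],1],[[0,0,0],[0,0,-17],1],[[0,0,0],[0,0,-25.5],1],[[0,0,0],[0,0,-34],1],[[0,0,0],[0,0,-42.5],1],[[0,0,0],[0,0,-51],1],[[0,0,0],[0,0,-59.5],1],[[0,0,0],[0,0,-68],1],[[0,0,0],[0,0,-76.5],1],[[0,0,0],[0,0,-85],1],[[0,0,0],[0,0,-93.5],1],[[0,0,0],[0,0,-102],1],[[0,0,0],[0,0,-110.5],1],[[0,0,0],[0,0,-119],1],[[0,0,0],[0,0,-127.5],1],[[0,0,0],[0,0,-136],1],[[0,0,0],[0,0,-144.5],1],[[0,0,0],[0,0,-153],1],[[0,0,0],[0,0,-161.5],1],[[0,0,0],[0,0,-170],1]])

```text
time: 4.35
ee_pos: [0.3424, 0.1498, 0.4404]
tcp_rot: [180.0, 0.0, -165.4]
wrist_force: [-0.3, -0.2, 0.4]
opening: -0.0002
grasp_force: 0.0
```

play_rows(increments=[[[0,0,0],[0,0,-8.5],1],[[0,0,0],[0,0,-10.3],1],[[0,0,0],[0,0,-10.3],1]])

```text
time: 4.65
ee_pos: [0.3424, 0.15, 0.4404]
tcp_rot: [-180.0, 0.0, -155.4]
wrist_force: [0.5, -0.0, -0.1]
opening: -0.0003
grasp_force: 0.0
```

```bash
cat >> h.py <<'E'
S0=np.array([.4765,.147,0]); SR=R.from_euler("z",24.75,degrees=True)
def plan(st,tilt):
    "increment (tool mm, deg) to station pos st (mm), tool x = -station x, tilted forward by tilt deg"
    o=telemetry.get_obs(); T=R.from_euler("xyz",o["tcp_rot"],degrees=True)
    G=SR*R.from_euler("z",180,degrees=True)*R.from_euler("x",180,degrees=True)*R.from_euler("y",-tilt,degrees=True)
    w=S0+SR.apply(np.array(st)/1e3)
    print("now",(SR.inv().apply(o["ee_pos"]-S0)*1e3).round(1),"F",SR.inv().apply(o["wrist_force"]).round(1),o["q"].round(0))
    print("d",(T.inv().apply(w-o["ee_pos"])*1e3).round(1),(T.inv()*G).as_rotvec(degrees=True).round(1))
E
python3 -c "
from h import *
plan([-120,60,250],25);plan([-120,60,101],25)"
```

```text
now [-120.5   58.8  440.4] F [ 0.5 -0.3 -0.1] [ 24.  -9.  19. 118.  -0.  -1.]
d [ -0.4   1.2 190.4] [ -0.  -25.   -0.1]
now [-120.5   58.8  440.4] F [ 0.5 -0.3 -0.1] [ 24.  -9.  19. 118.  -0.  -1.]
d [-3.000e-01  1.200e+00  3.394e+02] [ -0.  -25.   -0.1]
```

play_rows(increments=[[[0,1,40],[0,-8,0],1],[[0,1,80],[0,-16,0],1],[[0,1,120],[0,-25,0],1],[[0,1,160],[0,-25,0],1],[[0,1,200],[0,-25,0],1],[[0,1,240],[0,-25,0],1],[[0,1,280],[0,-25,0],1],[[0,1,320],[0,-25,0],1],[[0,1,339],[0,-25,0],1],[[0,1,339],[0,-25,0],1]])

```text
time: 5.65
ee_pos: [0.3429, 0.1518, 0.098]
tcp_rot: [180.0, 24.6, -155.4]
wrist_force: [0.6, 0.2, -0.0]
opening: -0.0005
grasp_force: 0.0
```

```bash
python3 -c "
from h import *
plan([-80,60,101],25);plan([-30,60,101],25);plan([30,60,101],25)
p,d=camera('side');cv2.imwrite('pics/s2.png',cv2.resize(p[150:350,180:420,::-1],None,fx=2.5,fy=2.5))"
```

```text
now [-119.4   60.3   98. ] F [ 0.6 -0.1 -0. ] [ 24. -49. -49.  65.   0.  -1.]
d [-37.1  -0.2  13.6] [-0.  -0.4 -0.2]
now [-119.4   60.3   98. ] F [ 0.6 -0.1 -0. ] [ 24. -49. -49.  65.   0.  -1.]
d [-82.5  -0.   34.4] [-0.  -0.4 -0.2]
now [-119.4   60.3   98. ] F [ 0.6 -0.1 -0. ] [ 24. -49. -49.  65.   0.  -1.]
d [-1.371e+02  1.000e-01  5.940e+01] [-0.  -0.4 -0.2]
```

View pics/s2.png

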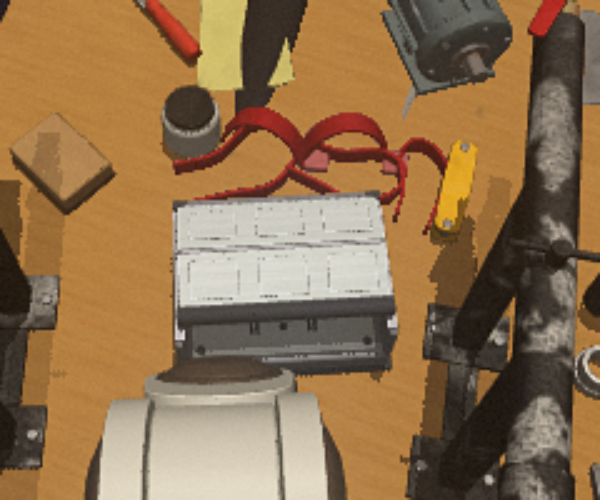

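The side view shows the wrist in front of the station at about (220,380) in the crop. The cover is untouched and nothing has moved. Next I push in small steps.

play_rows(increments=[[[-20,0,6],[0,0,0],1],[[-37,0,13.6],[0,0,0],1],[[-46,0,18],[0,0,0],1],[[-55,0,22],[0,0,0],1],[[-64,0,26],[0,0,0],1],[[-73,0,30],[0,0,0],1],[[-82,0,34.4],[0,0,0],1],[[-82,0,34.4],[0,0,0],1]])

```text
time: 6.5
ee_pos: [0.4264, 0.191, 0.1062]
tcp_rot: [180.0, 25.0, -155.3]
wrist_force: [-1.2, 0.6, -0.1]
opening: 0.0003
grasp_force: 0.0
```

```bash
python3 -c "
from h import *
plan([15,60,101],25);plan([30,60,101],25)
P=world('top',camera('top')[1]);Q=SR.inv().apply((P.reshape(-1,3)-S0))*1e3
for b in range(-90,90,10):
  k=(abs(Q[:,0]-b)<5)&(abs(Q[:,1]+50)<30)&(Q[:,2]<200); print(b,k.sum(),np.nanmax(Q[k,2]).round(1) if k.any() else '')
"
```

```text
now [-27.1  60.9 106.2] F [-0.8  1.1 -0.1] [ 24. -32. -40.  57.   0.  -1.]
d [-36.   -0.9  22.5] [-0.  0. -0.]
now [-27.1  60.9 106.2] F [-0.8  1.1 -0.1] [ 24. -32. -40.  57.   0.  -1.]
d [-49.6  -0.9  28.8] [-0.  0. -0.]
-90 88 9.9
-80 98 37.3
-70 91 40.7
-60 90 43.1
-50 90 42.9
-40 90 41.7
-30 90 43.6
-20 91 44.5
-10 156 117.5
0 99 116.3
10 124 134.9
20 124 149.0
30 117 158.1
40 85 157.1
50 79 143.2
60 69 126.3
70 77 105.8
80 12 93.2
```

play_rows(increments=[[[-9,0,6],[0,0,0],1],[[-18,-1,12],[0,0,0],1],[[-27,-1,18],[0,0,0],1],[[-36,-1,22.5],[0,0,0],1],[[-41,-1,25],[0,0,0],1],[[-43,-1,26],[0,0,0],1],[[-43,-1,26],[0,0,0],1]])

```text
time: 7.25
ee_pos: [0.4709, 0.2106, 0.0997]
tcp_rot: [-180.0, 24.9, -155.2]
wrist_force: [-0.7, -0.0, 0.5]
opening: 0.0001
grasp_force: 0.0
```

```bash
python3 -c "
from h import *
plan([26,60,101],25);plan([30,60,101],25);plan([32,60,101],25)
P=world('top',camera('top')[1]);Q=SR.inv().apply((P.reshape(-1,3)-S0))*1e3
for b in range(10,90,5):
  k=(abs(Q[:,0]-b)<2.5)&(abs(Q[:,1]+50)<30)&(Q[:,2]<200); print(b,k.sum(),np.nanmax(Q[k,2]).round(1) if k.any() else '')
"
```

```text
now [21.5 60.1 99.7] F [-0.6  0.2  0.5] [ 24. -24. -36.  53.   0.  -1.]
d [-4.6 -0.1  0.7] [ 0.  -0.1  0. ]
now [21.5 60.1 99.7] F [-0.6  0.2  0.5] [ 24. -24. -36.  53.   0.  -1.]
d [-8.2 -0.1  2.4] [ 0.  -0.1  0. ]
now [21.5 60.1 99.7] F [-0.6  0.2  0.5] [ 24. -24. -36.  53.   0.  -1.]
d [-10.   -0.1   3.2] [ 0.  -0.1  0. ]
10 43 41.5
15 46 41.5
20 42 42.4
25 43 42.6
30 48 43.6
35 86 108.5
40 88 112.9
45 68 131.7
50 108 161.3
55 59 165.5
60 41 164.5
65 7 153.0
70 1 93.7
75 30 97.4
80 0 
85 5 36.7
```

play_rows(increments=[[[-2.5,0,0.5],[0,0,0],1],[[-4.6,0,0.7],[0,0,0],1],[[-6.4,0,1.5],[0,0,0],1],[[-8.2,0,2.4],[0,0,0],1],[[-8.2,0,2.4],[0,0,0],1]])

```text
time: 7.8
ee_pos: [0.4783, 0.2141, 0.1003]
tcp_rot: [180.0, 24.9, -155.2]
wrist_force: [-1.8, -0.9, -1.4]
opening: -0.0002
grasp_force: 0.7
```

play_rows(increments=[[[-1,0,0.4],[0,0,0],1],[[-1,0,0.4],[0,0,0],1]])

```text
time: 8.0
ee_pos: [0.4787, 0.2142, 0.1002]
tcp_rot: [180.0, 24.8, -155.2]
wrist_force: [-5.3, -3.7, 0.6]
opening: -0.0001
grasp_force: 3.1
```

play_rows(increments=[[[-1,0,0.4],[0,0,0],1],[[-1,0,0.4],[0,0,0],1]])

```text
time: 8.2
ee_pos: [0.479, 0.2144, 0.0997]
tcp_rot: [180.0, 24.7, -155.2]
wrist_force: [-9.8, -4.9, 2.4]
opening: 0.0002
grasp_force: 4.9
```

play_rows(increments=[[[-1,0,0.4],[0,0,0],1],[[-2,0,0.8],[0,0,0],1],[[-2,0,0.8],[0,0,0],1]])

```text
time: 8.5
ee_pos: [0.4798, 0.2147, 0.0988]
tcp_rot: [180.0, 24.5, -155.2]
wrist_force: [-17.4, -8.9, 4.1]
opening: -0.0003
grasp_force: 8.3
```

```bash
python3 -c "
from h import *
plan([30,60,101],25)
P=world('top',camera('top')[1]);Q=SR.inv().apply((P.reshape(-1,3)-S0))*1e3
for b in range(30,90,5):
  k=(abs(Q[:,0]-b)<2.5)&(abs(Q[:,1]+50)<30)&(Q[:,2]<200); print(b,k.sum(),np.nanmax(Q[k,2]).round(1) if k.any() else '')
"
```

```text
now [31.3 60.1 98.8] F [-19.5  -0.8   4.1] [ 24. -22. -35.  53.   0.  -1.]
d [ 0.3 -0.1 -2.6] [ 0.  -0.5  0. ]
30 45 43.2
35 43 41.5
40 46 103.5
45 101 111.2
50 77 111.3
55 126 160.3
60 62 166.3
65 33 163.6
70 0 
75 0 
80 0 
85 2 35.0
```

play_rows(increments=[[[3,0,-1],[0,0,0],1],[[10,0,-4],[0,0,0],1],[[28,0,-13],[0,0,0],1],[[50,0,-22],[0,0,0],1]])

```text
time: 8.95
ee_pos: [0.4325, 0.1929, 0.1004]
tcp_rot: [180.0, 25.0, -155.2]
wrist_force: [-0.7, -0.1, 0.5]
opening: 0.0004
grasp_force: 0.0
```

```bash
python3 -c "
from h import *
plan([-40,0,230],25);plan([-12,0,130],25)"
```

```text
now [-20.7  60.1 100.4] F [-0.7  0.2  0.5] [ 24. -31. -40.  56.   0.  -1.]
d [ -37.2  -60.1 -125.6] [ 0. -0.  0.]
now [-20.7  60.1 100.4] F [-0.7  0.2  0.5] [ 24. -31. -40.  56.   0.  -1.]
d [-20.4 -60.1 -23.1] [ 0. -0.  0.]
```

play_rows(increments=[[[-18,0,-40],[0,0,0],1],[[-36,0,-80],[0,0,0],0],[[-55,0,-118],[0,0,0],0],[[-37,-60,-126],[0,0,0],0],[[-37,-60,-126],[0,0,0],0],[[-37,-60,-126],[0,0,0],0],[[-37,-60,-126],[0,0,0],0]])

```text
time: 9.65
ee_pos: [0.4402, 0.1303, 0.23]
tcp_rot: [180.0, 24.9, -155.3]
wrist_force: [0.5, 0.3, 0.2]
opening: 0.0847
grasp_force: 0.0
```

Run:
```python
from h import *
o=telemetry.get_obs(); p,d=camera("wrist"); cv2.imwrite("pics/w3.png",p[:,:,::-1])
P=world("wrist",d,o); Q=SR.inv().apply(P.reshape(-1,3)-S0).reshape(P.shape)*1e3
m=(abs(Q[...,0]+12)<25)&(abs(Q[...,1])<45)&(Q[...,2]>48)&(Q[...,2]<95)
for z in range(50,92,5):
    k=m&(abs(Q[...,2]-z)<2.5)
    if k.sum()>3: print(z,k.sum(),Q[k].min(0).round(1),Q[k].max(0).round(1))
k=(Q[...,2]>140)&(Q[...,2]<175)&(abs(Q[...,1])<95)&(Q[...,0]>30)&(Q[...,0]<100); print("ridge",k.sum(),np.percentile(Q[k],[5,50,95],axis=0).round(1))
plan([-12,0,150],20); plan([-12,0,80],20)
```

```text
50 14 [-17.2   1.1  48. ] [-11.8   5.2  50. ]
55 31 [-20.8   1.8  52.8] [-10.2  14.9  57.4]
60 54 [-22.2   1.8  57.7] [-12.7  17.   62.4]
65 85 [-22.9   2.6  62.6] [-7.9 19.9 67.5]
70 107 [-23.1   4.2  67.5] [-7.2 25.6 72.4]
75 195 [-22.9   6.5  72.5] [-4.3 26.9 77.5]
80 303 [-21.4   7.9  77.5] [-4.9 25.  82.3]
ridge 6015 [[ 5.540e+01 -6.970e+01  1.414e+02]
 [ 5.750e+01  1.000e-01  1.530e+02]
 [ 6.300e+01  6.920e+01  1.606e+02]]
now [-39.9   0.4 229.7] F [ 0.3 -0.2 -0.8] [ 14. -32. -27.  71.   5. -10.]
d [ 8.2 -0.4 84.1] [ 0.   4.9 -0. ]
now [-39.9   0.4 229.7] F [ 0.3 -0.2 -0.8] [ 14. -32. -27.  71.   5. -10.]
d [ 37.7  -0.4 147.6] [ 0.   4.9 -0. ]
```

View pics/w3.png

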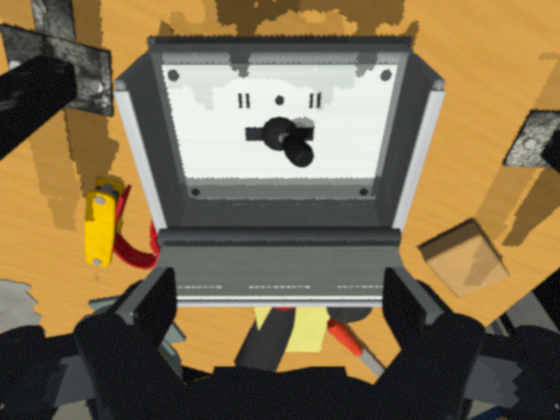

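The wrist view shows the cover folded at the back (ridge at 1.53–1.6 dm, around row 235–305). The lever leans to the station's left at about (298,150), and the cork block and keys are in place. Next I straddle the lever.

play_rows(increments=[[[4,0,42],[0,5,0],0],[[8,0,84],[0,5,0],0],[[16,0,102],[0,5,0],0],[[25,0,120],[0,5,0],0],[[34,0,139],[0,5,0],0],[[43,0,158],[0,5,0],0],[[43,0,158],[0,5,0],0]])

```text
time: 10.4
ee_pos: [0.4629, 0.1422, 0.0647]
tcp_rot: [179.9, 19.6, -155.2]
wrist_force: [0.3, -0.2, -0.3]
opening: 0.0853
grasp_force: 0.0
```

Run:
```python
from h import *
plan([-12,0,68],20)
p,d=camera("wrist"); cv2.imwrite("pics/w4.png",p[:,:,::-1])
```

```text
now [-14.3   1.3  64.7] F [ 0.2 -0.3 -0.3] [ 15. -23. -37.  56.   3.  -9.]
d [-3.3 -1.3 -2.3] [ 0.1 -0.4  0.1]
```

View pics/w4.png

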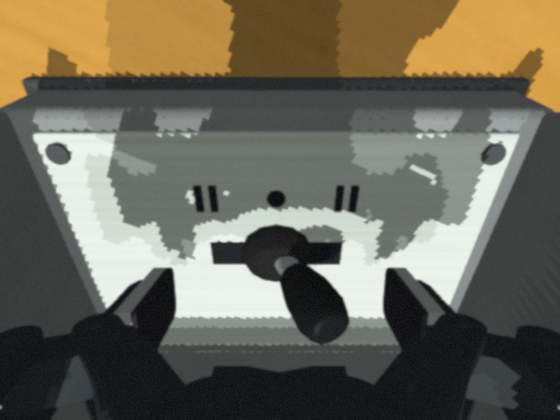

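The wrist view shows the lever, with its grip end at (325,325), between the open pads (inner edges at columns 175 and 385). The pads' midpoint, column 280, lies within about 1 mm of the pivot slot's centre at column 276. Closing here will centre the lever.

play_rows(increments=[[[-3,-1,-2],[0,0,0],0.2],[[-3,-1,-2],[0,0,0],0.3],[[-3,-1,-2],[0,0,0],0.4],[[-3,-1,-2],[0,0,0],0.45],[[-3,-1,-2],[0,0,0],0.5],[[-3,-1,-2],[0,0,0],0.55],[[-3,-1,-2],[0,0,0],0.6],[[-3,-1,-2],[0,0,0],0.65],[[-3,-1,-2],[0,0,0],0.7],[[-3,-1,-2],[0,0,0],0.74],[[-3,-1,-2],[0,0,0],0.76],[[-3,-1,-2],[0,0,0],0.76]], grip_force=20)

```text
time: 11.65
ee_pos: [0.4672, 0.1416, 0.0708]
tcp_rot: [-180.0, 19.8, -155.3]
wrist_force: [0.4, 0.9, 0.3]
opening: 0.0207
grasp_force: 2.7
```

Run:
```python
from h import *
plan([-12,0,68],20)
p,d=camera("wrist"); cv2.imwrite("pics/w5.png",p[:,:,::-1])
```

```text
now [-10.7  -1.   70.8] F [0.7 0.7 0.3] [ 15. -23. -37.  56.   3.  -9.]
d [2.2 1.  2.2] [-0.  -0.2 -0. ]
```

View pics/w5.png

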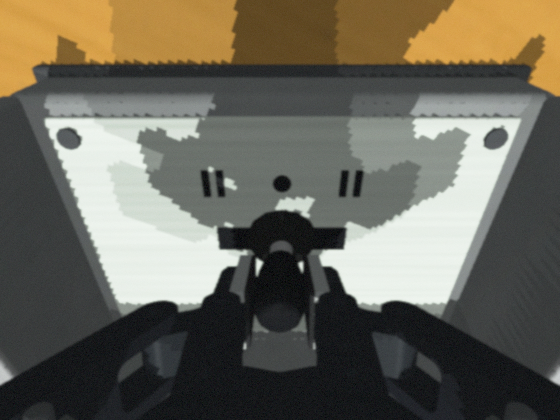

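The lever stands upright between the pads at about (280,290), centred on its slot. Next I open the gripper and retreat.

play_rows(increments=[[[0,0,0],[0,0,0],0.6],[[0,0,0],[0,0,0],0.4],[[0,0,0],[0,0,0],0],[[0,0,0],[0,0,0],0],[[0,0,0],[0,0,0],0],[[0,0,0],[0,0,0],0],[[0,0,-20],[0,0,0],0],[[0,0,-50],[0,0,0],0],[[0,0,-90],[0,0,0],0],[[0,0,-130],[0,0,0],0],[[0,0,-160],[0,0,0],0],[[0,0,-160],[0,0,0],0],[[0,0,-160],[0,0,0],0]])

```text
time: 13.0
ee_pos: [0.4182, 0.1191, 0.2219]
tcp_rot: [-180.0, 19.9, -155.2]
wrist_force: [0.2, 0.3, 0.1]
opening: 0.0854
grasp_force: 0.0
```

Run:
```python
from h import *
o=telemetry.get_obs(); p,d=camera("wrist"); cv2.imwrite("pics/w6.png",p[:,:,::-1])
P=world("wrist",d,o); Q=SR.inv().apply(P.reshape(-1,3)-S0).reshape(P.shape)*1e3
m=(abs(Q[...,0]+12)<25)&(abs(Q[...,1])<45)
for z in range(50,92,5):
    k=m&(abs(Q[...,2]-z)<2.5)
    if k.sum()>3: print(z,k.sum(),Q[k].min(0).round(1),Q[k].max(0).round(1))
k=(Q[...,2]>140)&(Q[...,2]<175)&(abs(Q[...,1])<95)&(Q[...,0]>30)&(Q[...,0]<100); print("ridge",np.percentile(Q[k],[5,50,95],axis=0).round(1))
plan([-12,0,68],20)
P=world("top",camera("top")[1])
for n,(u,v) in dict(jar=(234,188),sand=(190,227),keys=(349,180)).items(): print(n,P[v,u])
```

```text
50 8 [-17.6  -4.2  47.6] [-15.6   2.9  48.5]
55 20 [-20.3  -7.6  53.2] [-16.5   5.4  57.4]
60 28 [-21.8  -9.2  57.5] [-16.6   7.   62.5]
65 52 [-22.3 -11.   62.7] [-12.2   8.6  67.5]
70 68 [-23.2 -10.8  67.6] [-14.1   8.4  72.5]
75 96 [-23.4 -11.5  72.6] [-9.2  9.2 77.5]
80 156 [-22.8 -10.6  77.5] [-5.1  8.2 82.5]
85 240 [-21.   -8.9  82.5] [-5.   6.5 85.2]
ridge [[ 55.4 -80.2 141.5]
 [ 57.5  -1.1 153.1]
 [ 62.6  78.  160.6]]
now [-65.   -0.9 220.6] F [-0.  -0.  -0.3] [ 14. -31. -25.  76.   4. -11.]
d [  1.9   0.8 161.5] [ 0.  -0.2  0. ]
jar [0.62947032 0.31170779 0.06640248]
sand [0.53279453 0.42862933 0.02841781]
keys [0.66191501 0.01072328 0.03056084]
```

View pics/w6.png

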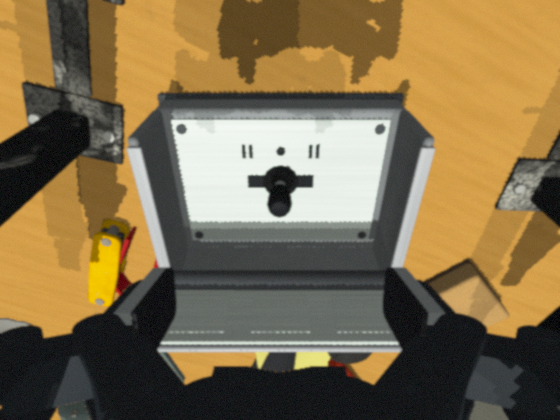

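The lever is upright at (280,195), the cover is still folded, the loose things are unmoved and the gripper is clear.

```bash
python3 -c "
from workcell import workorder; print(workorder.job_done())"
```

```text
the job is handed in; nothing more can be done
None
```

The job is handed in: the cover is folded fully open at the back, the lever stands upright in its off detent without having gone over to reverse, and the sanding block, jar and hex keys have not moved (about 13 s of the 51 s used).

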